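# Angle the cover board into the charger box

### The job

Close the charger box with its cover board: pick the board up by its grip bar, hold it at a slant and feed its tongue under the lip of the box's groove rail. Then, still holding the bar and pushing gently inwards against the rubber seal in the groove, lower the near edge until the board lies flat on the box, locked behind the rail's ridge and centred sideways. Be gentle and never force the wooden joint, and leave the things round about where they are.

Things in the scene. Friction and masses are not known exactly. Their poses are not given: they have to be found in the camera images.
- cover_board: Loose plain wooden board, 110 mm (its x) by 150 mm (y), 12 mm thick, 0.15 to 0.31 kg, lies right way up. Origin: centre of the plank's underside, z up. The edge at x = 55 mm is the shoulder, with the tongue before it. Under it a recess for the rail's ridge runs along y from x = 38.5 to 49 mm, 5.5 mm deep, open at the ends.
- grip_bar (a point): Middle of the dark wooden grip bar on the board, at x = 0, y = 0, z = 34 mm in the board's frame; axes as the board's. The bar is 14 mm thick in x, 80 mm long in y and stands from z = 12 (board top) to 42 mm. Grasp it from above, fingers closing along the board's x.
- tongue_tip (a point): Middle of the tongue's rounded tip, at x = 65, y = 0, z = 2.5 mm in the board's frame; axes as the board's. The tongue is 5 mm thick (z = 0 to 5 mm), sticks out from x = 55 to 65 mm and is as wide as the board.
- board_near_edge (a point): middle of the lower edge of the board that is farthest from the tongue, x = -55, y = 0, z = 0 mm in the board's frame; axes as the board's
- charger_box: Low open wooden box, 170 by 170 mm, fixed to the desk, a white power strip inside. Origin: centre of its underside, z up; +x points from the open side to the groove rail, which is 160 mm long in y. A bearer at the -x end (x = -85 to -45 mm) will carry the board's near edge; its top is the seat plane, z = 36 mm. The side walls are 8 mm lower.
- seat_point (a point): Nominal foot of the rail's lip edge, on the seat plane: x = 46, y = 0, z = 36 mm in the box's frame; axes as the box's. u is x from here, h is height over the seat plane, mm. Rail section: groove floor h = 0 from u = -14 to 16 (end wall); ridge u = -14 to -10, h = 0 to 4; lip from u = 0 rearwards, h = 7 to 12. The real rail is offset: see lip_edge.
- lip_edge (a point): Nominal top of the lip's edge (u = 0, h = 12), axes as the box's. The rail sits in slotted screws: its whole section stands up to 10 mm either way along u from nominal. The points do not show this: feel for it, e.g. tongue tip against the lip's edge. The rail gives only over 60 N, but all contacts of board and box added up may never pass 25 N: keep the force at the wrist under about 10 N.
- ridge_top (a point): Nominal middle of the ridge's top (u = -12, h = 4; offset with the rail); axes as the box's. The tongue goes in neither flat nor from straight above, but at a slant of 0.3 to 0.5 rad, near edge high: tip into the 10 mm gap between ridge and lip, on under the lip and against the seal. The shoulder meets the lip until the board comes down; the last 2 to 4 mm inwards come as it is lowered.
- bearer_top (a point): Middle of the bearer's top, x = -65, y = 0, z = 36 mm in the box's frame; axes as the box's. Home, the board's underside is on the seat plane, its near edge on this bearer, ridge in the recess, shoulder 0 to 4 mm short of the lip edge (the seal pushes it back till the ridge holds it); board origin at u = -55 to -59 plus rail offset, top flush with the lip, board centred in y.
- eraser: small eraser in a blue sleeve, 58 x 23 x 12 mm, loose; leave alone
- binder_clip: black binder clip, 49 x 32 x 18 mm, loose; leave alone
- stapler: red desk stapler, 150 x 38 x 46 mm, loose; leave alone
- mug: orange mug, 101 mm high, loose; leave alone
- seal_face (a point): Nominal middle of the rubber seal's free face in the groove (u = 2, h = 3.5; offset with the rail); axes as the box's. A springy strip, it pushes the tongue outwards with 0.8 N for each mm that the tip is pressed in (up to 9.5 mm). The tip must be held 4 to 8 mm into it (about 3 to 6.5 N) while the board is lowered, or the tongue lands on top of the ridge and the board does not lie flat.

How it is judged:
On the way, in this order (a step that is already met when the one before it is completed fails the run):
1. the tongue is in the joint while the board is held at a slant: tip less than 7 mm above the seat plane and no more than 9 mm short of the nominal lip edge, board tilted more than 0.17 rad (x of tongue_tip in the frame of seat_point above -0.009 m and z of tongue_tip in the frame of seat_point between -0.002 and 0.007 m and angle between cover_board's own z axis and vertical above 0.17 rad and contact force between the fingers and cover_board above 0.5 N), for 0.1 s.
2. the board has been lowered flat (within 0.03 rad) with the fingers still holding it (angle between cover_board's own z axis and vertical below 0.03 rad and z of tongue_tip in the frame of seat_point below 0.005 m and z of board_near_edge in the frame of seat_point below 0.004 m and contact force between the fingers and cover_board above 0.5 N), for 0.1 s.
At the end, for the whole second after the job is handed in: The board lies locked in the joint, flat within 0.02 rad, tongue and near edge down on the seat plane within 2 mm, tongue under the lip and behind the ridge, centred sideways within 8 mm and square to the box within 0.05 rad, at rest and released (angle between cover_board's own z axis and vertical below 0.02 rad and z of tongue_tip in the frame of seat_point between 0.0005 and 0.0042 m and z of board_near_edge in the frame of seat_point between -0.002 and 0.002 m and x of tongue_tip in the frame of seat_point between -0.0055 and 0.0215 m and y of tongue_tip in the frame of seat_point between -0.008 and 0.008 m and angle between the x axis of cover_board and the x axis of charger_box, either way round below 0.05 rad and linear speed of cover_board below 0.01 m/s); the robot touches nothing.
It fails at once if the board's contacts with the box and its rail, added up, pass 25 N (contact force between cover_board and charger_box above 25 N).
It fails at once if a bystander is moved more than 3 cm (distance of any of eraser, binder_clip, stapler, mug from where it was at the start of the episode above 0.03 m).
It also fails if it takes over 61 s, if anything falls off the work surface, if the arm or the gripper's body presses on something with over 40 N, if the wrist force passes 120 N, or if a joint passes its speed limit or range.

### The arm

A 6-joint arm with a two-finger parallel gripper is mounted at the origin on a cart in front of the work surface, level with it; the furniture and walls round the work are solid. World frame = base frame: x ahead of the robot, y to its left, z up, the work surface at z = 0. Lengths are in m, angles in rad, forces in N, time in s.
With the tool pointing down it reaches from about 0.375 to 0.9 m from the base axis. Payload 3.1 kg.
Tool frame: the origin (TCP) lies at the very end of the fingers, on their centre line; the grasp point (between the pads) lies 19 mm behind it (manip.pinch_z is the distance from the TCP to the grasp point, in m); z points along the fingers, y is the line along which they close (so a half turn about z gives the same grasp; the last joint's range is limited). The gripper opens to 85 mm and grips with 20 to 120 N. Pads are 22 mm wide; open, the fingers measure 114 mm over their backs; the gripper's body (76 mm by 85 mm) begins 54 mm behind the grasp point. The pads swing forward as they close: fully open they stand 13 mm farther back than shut.
Start: joints at [1.147, 0.527, 1.433, -0, 1.181, -0.178], TCP at [0.151, 0.606, 0.231] pointing down, gripper open.
Joint ranges: [-3.08, 3.08], [-0.75, 2.2], [0.22, 2.44], [-1.43, 4.57], [0, 2.65], [-2.85, 2.85]. Speed limits (rad/s): [2.79, 2.79, 3.14, 3.14, 3.14, 3.14].

### API

Orientations are given as a unit quaternion [x, y, z, w].
In Python, from station import manip gives the robot as it stands.
- The arm moves only by the tool servo_tool, never from a script. Its argument "commands" is one flat list of numbers, 7 for each row, row after row: the shift along the tool's x, y, z each as a share of 500 mm, from -1 to 1, then the turn, a rotation vector about the tool's x, y, z each as a share of 360 degrees, from -1 to 1, then the opening, from -1 (shut) to 1 (fully open). In form: [dx, dy, dz, rx, ry, rz, claw, dx, dy, dz, rx, ry, rz, claw, ...]. A call has 1 to 12 rows; each row shifts and turns the commanded pose from where the row before left it, along the tool's axes as they then stand; what a row does not reach is not made up. A row lasts 1/12 s, in which the tool goes at most 41.7 mm and 7.16 degrees, less where a joint would pass 70% of its speed; a pose out of reach is approached as far as the arm can. A call with a number of a shift or a turn outside -1 to 1 is refused whole. A call with a gripper value outside its range is refused whole. The fingers move at their own pace and stop on an object; "force" is the grip in N (left out, the last holds). Time passes only in rows, so rows that do not move let the fingers close. It gives the time, the measured TCP pose, the force, the opening and the grip force at its end, in the units of the state.
- manip.sense(): the state, without advancing time (a new reading comes with each control period).
- manip.snapshot(name): name is "side" or "top" or "wrist"; returns a dict with "img" (384x512x3 uint8, red, green, blue), "mtx" (3x3 intrinsics, pixels), "world_to_cam" (4x4, takes a point from world to camera coordinates). Camera axes: x right, y up, looking along -z (the intrinsics and any distortion apply to the point x, -y, -z); pixel columns grow to the right and rows downward; lengths in m; the calibration is good to about 2 mm. A picture is of the moment at which its call begins. There is no depth.
- manip.sign_off(): hands the job in; it is judged then, once.
Trained networks look in a picture, given as the dict that the camera call returned (one of the last four; its "shot" number tells which), for a name from the list of things; names that differ only in an ending like _2 or _b are one class to them, and where a whole thing is asked for, a point or a joint stands for the part that bears it (a point fixed in the world has none). Each returns a list of dicts, best first, with "conf" (0 to 1); they miss things now and then, are a little off and sometimes report something else, mostly with a low value. They report only what shows in the picture. A call takes as long as a camera call.
- manip.look_for(picture, query): "box" ([left, top, width, height] in pixels, round what is visible of it).
- manip.silhouettes(picture, query): "pixels" (384x512 bool, what is visible of it) and "box" ([left, top, width, height] in pixels, round what is visible of it).
The state is a dict: "t": time; "q": joint angles; "qd": joint speeds; "tau": joint torques, N m; "tcp_pos": TCP position; "tool_rot": TCP orientation; "force": force on the tool from outside, world axes, zero at the start; "ft_torque": the same for the moment, N m; "finger_gap": opening from 0.0 (shut) to 1.0 (fully open); "gripper_force": force on a finger pad.
Only numpy, scipy, OpenCV 4.12 (cv2) and the standard library are available. Lean on these libraries where they do the work, as an engineer would, in place of code of your own. Each camera call takes 0.05 s, during which the arm holds its last target. There are 200 camera calls.

## Working session

There is one attempt and no reset: what is moved stays moved. The work goes in short steps, Python scripts to look and compute and a tool call to move; the robot and the scene stay as the last step left them, time stands still between calls to the robot, and variables do not carry over. Pictures are saved under pics/ and viewed, at most 10 in all, crops included, and the job is handed in when it is done.

Besides the shell and the picture viewer there is one more tool, called as name(argument=value, ...), one argument or row to a line, values as JSON. servo_tool: Moves the arm, as the interface text tells. Its arguments: {"type":"object","properties":{"commands":{"type":"array"},"force":{"type":"number"}},"required":["commands"]}

```bash
mkdir -p pics
cat > h.py <<'E'
import numpy as np, cv2
from station import manip
from scipy.spatial.transform import Rotation as R
def ray(s,uv):
    W=np.array(s["world_to_cam"]);K=np.array(s["mtx"])
    d=np.linalg.inv(K)@np.array([uv[0],uv[1],1.0]);d=d*[1,-1,-1]
    Rm=W[:3,:3];return -Rm.T@W[:3,3],Rm.T@d
def at_z(s,uv,z):
    o,d=ray(s,uv);return o+d*(z-o[2])/d[2]
def proj(s,p):
    W=np.array(s["world_to_cam"]);c=W[:3,:3]@np.array(p)+W[:3,3]
    q=np.array(s["mtx"])@(c*[1,-1,-1]);return q[:2]/q[2]
def save(s,n):cv2.imwrite(f"pics/{n}.png",s["img"][:,:,::-1])
E
python3 - <<'E'
from h import *
print(manip.sense())
ims=[]
for n in("top","side"):
    s=manip.snapshot(n);ims.append(s["img"]);print(n,s.keys(),np.round(ray(s,(256,192)),3).tolist())
    for q in("cover_board","grip_bar","charger_box"):
        for r in manip.silhouettes(s,q)[:2]:
            m=r["pixels"].astype(np.uint8);c=cv2.findContours(m,0,2)[0];c=max(c,key=cv2.contourArea)
            a=cv2.approxPolyDP(cv2.convexHull(c),4,True)[:,0]
            z={"cover_board":.012,"grip_bar":.042,"charger_box":.04}[q]
            print(q,round(r["conf"],2),r["box"],a.tolist(),[np.round(at_z(s,p,z)[:2],3).tolist() for p in a])
    save(s,n+"0")
E
```

```text
{'t': 0.0, 'q': array([ 1.14750294e+00,  5.28493430e-01,  1.43390153e+00, -2.04499113e-05,
        1.18137420e+00, -1.78524738e-01]), 'qd': array([-7.44048135e-04, -1.26878417e-03, -6.47224867e-04,  1.15987398e-03,
       -3.24479631e-04,  5.05564003e-06]), 'tau': array([-2.23797011e-03, -4.42343473e+01, -1.78026688e+01, -4.91957580e-04,
        8.38887849e-03, -1.04975207e-06]), 'tcp_pos': array([0.15115285, 0.60571474, 0.2303171 ]), 'tool_rot': array([ 1.22075106e-01,  9.92520269e-01, -1.04215554e-03, -3.13514815e-04]), 'force': array([ 0.00605153, -0.62779664, -0.30539044]), 'ft_torque': array([-0.03865376, -0.01649553, -0.0087297 ]), 'gripper_force': 0.0, 'finger_gap': 1.0023457571454786}
top dict_keys(['img', 'mtx', 'world_to_cam', 'shot']) [[0.39, 0.055, 1.22], [0.126, 0.014, -0.992]]
cover_board 0.87 [337.6, 184.4, 48.7, 59.4] [[343, 185], [385, 191], [379, 243], [337, 237]] [[0.557, -0.166], [0.538, -0.279], [0.398, -0.254], [0.417, -0.143]]
grip_bar 0.57 [333.8, 180.9, 49.1, 62.5] [[344, 184], [385, 190], [379, 242], [337, 236]] [[0.556, -0.163], [0.537, -0.271], [0.4, -0.247], [0.419, -0.138]]
side dict_keys(['img', 'mtx', 'world_to_cam', 'shot']) [[0.125, -0.665, 0.677], [0.415, 0.705, -0.576]]
cover_board 0.56 [254.4, 279.5, 98.3, 70.8] [[324, 280], [352, 322], [276, 349], [253, 301]] [[0.56, -0.179], [0.539, -0.287], [0.393, -0.262], [0.415, -0.151]]
grip_bar 0.64 [252.7, 277.8, 97.2, 73.1] [[323, 279], [352, 323], [277, 350], [253, 301]] [[0.541, -0.198], [0.519, -0.306], [0.381, -0.283], [0.402, -0.174]]
charger_box 0.85 [185.1, 171.1, 94.8, 71.0] [[247, 169], [281, 208], [280, 218], [213, 240], [188, 201], [188, 187]] [[0.618, 0.216], [0.599, 0.031], [0.576, 0.001], [0.418, 0.015], [0.431, 0.171], [0.456, 0.224]]
```

Run:
```python
import cv2,numpy as np
t=cv2.imread("pics/top0.png")[110:280,220:420];s=cv2.imread("pics/side0.png")[130:370,160:380]
cv2.imwrite("pics/a.png",np.hstack([cv2.resize(t,None,fx=2,fy=2,interpolation=2)[:340],np.zeros((340,0,3),np.uint8),cv2.resize(s,(390,425))[:340]]))
cv2.imwrite("pics/t.png",cv2.resize(t,None,fx=3.5,fy=3.5,interpolation=2))
cv2.imwrite("pics/s.png",cv2.resize(s,None,fx=2.5,fy=2.5,interpolation=2))
```

```text
(no output)
```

View pics/t.png

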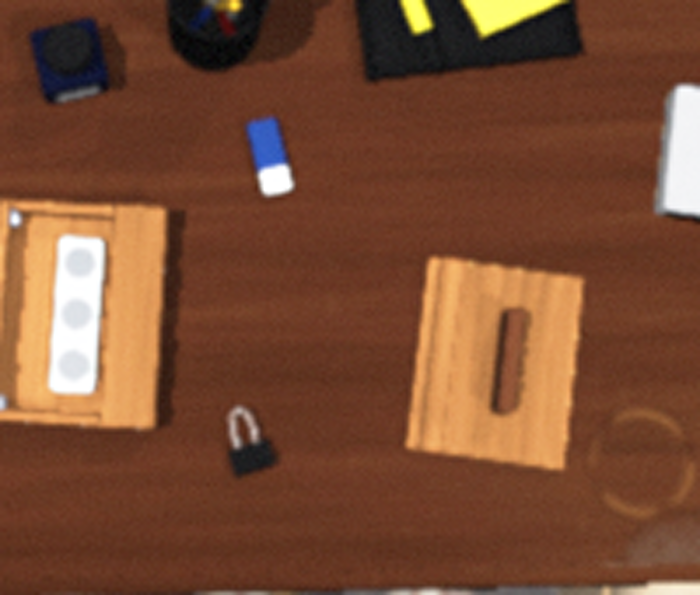

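View pics/s.png

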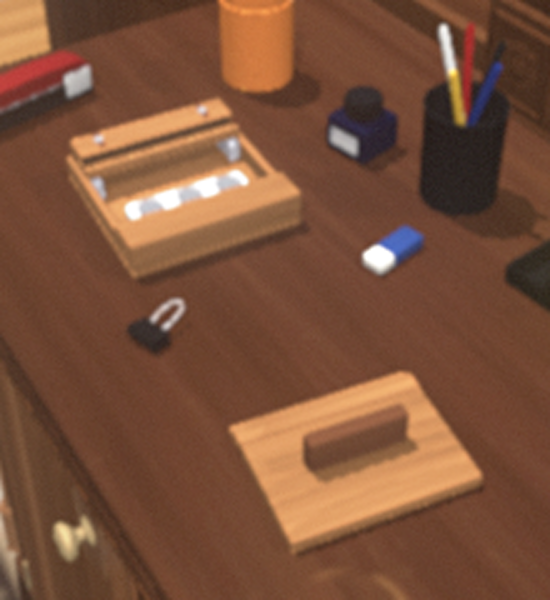

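Top view: the board lies at about (360,214) with the tongue on its left (+y) side. The box sits left of column 268, with its bearer facing the board and its rail on the far +y side. The side view agrees, with both long axes nearly parallel. Next I'll fly over the box for a wrist look.

```bash
cat >> h.py <<'E'
def tool(yaw,tilt=0.,):
    "tool z down, tool y at world angle yaw; tilt = near edge up (board pitched about its y)"
    y=np.array([np.cos(yaw),np.sin(yaw),0]);z=np.array([0,0,-1.]);x=np.cross(y,z)
    b=np.array([-np.sin(yaw),np.cos(yaw),0])
    return R.from_rotvec(b*tilt)*R.from_matrix(np.c_[x,y,z])
def go(p,Rt,vmax=.0417,n=None):
    s=manip.sense();R0=R.from_quat(s["tool_rot"]);d=np.array(p)-s["tcp_pos"]
    rv=(R0.inv()*Rt).as_rotvec();m=int(np.ceil(max(np.linalg.norm(d)/vmax,np.linalg.norm(rv)/np.radians(7))))
    n=n or m
    print("t",round(s["t"],2),"n",n,"shift(tool,mm)",np.round(R0.inv().apply(d)*1e3,1),"rot deg",np.round(np.degrees(rv),2))
    print(" per row shift",np.round(R0.inv().apply(d)/.5/n,4)," turn",np.round(np.degrees(rv)/360/n,5))
E
python3 - <<'E'
from h import *
go([.48,.08,.32],tool(np.radians(80.5)))
s=manip.sense();print(R.from_quat(s["tool_rot"]).as_matrix().round(3))
E
```

```text
t 0.4 n 16 shift(tool,mm) [-446.3 -430.9  -88.7] rot deg [-0.02 -0.   -4.53]
 per row shift [-0.0558 -0.0539 -0.0111]  turn [-0.      -0.      -0.00079]
[[-0.97   0.242 -0.   ]
 [ 0.242  0.97  -0.   ]
 [ 0.    -0.    -1.   ]]
```

servo_tool(
  commands=[-0.0558,-0.0539,-0.0111,0,0,0,1,-0.0558,-0.0539,-0.0111,0,0,0,1,-0.0558,-0.0539,-0.0111,0,0,0,1,-0.0558,-0.0539,-0.0111,0,0,0,1,-0.0558,-0.0539,-0.0111,0,0,0,1,-0.0558,-0.0539,-0.0111,0,0,0,1,-0.0558,-0.0539,-0.0111,0,0,0,1,-0.0558,-0.0539,-0.0111,0,0,0,1,-0.0558,-0.0539,-0.0111,0,0,0,1,-0.0558,-0.0539,-0.0111,0,0,0,1,-0.0558,-0.0539,-0.0111,0,0,0,1,-0.0558,-0.0539,-0.0111,0,0,0,1],
)

```text
t: 1.4
tcp_pos: [0.3985, 0.2097, 0.2985]
tool_rot: [0.122, 0.993, 0.0, 0.0]
force: [1.0, 0.8, 0.5]
finger_gap: 0.999
gripper_force: 0.0
```

servo_tool(
  commands=[-0.0558,-0.0539,-0.0111,0,0,0,1,-0.0558,-0.0539,-0.0111,0,0,0,1,-0.0558,-0.0539,-0.0111,0,0,0,1,-0.0558,-0.0539,-0.0111,0,0,-0.0126,1,0,0,0,0,0,0,1,0,0,0,0,0,0,1],
)

```text
t: 1.9
tcp_pos: [0.4812, 0.078, 0.3203]
tool_rot: [0.085, 0.996, 0.0, 0.0]
force: [-1.2, 0.5, -0.6]
finger_gap: 1.001
gripper_force: 0.0
```

Run:
```python
from h import *
s=manip.snapshot("wrist");save(s,"w1");st=manip.sense()
print(st["t"],st["tcp_pos"],st["force"],R.from_quat(st["tool_rot"]).as_matrix().round(3).tolist())
print(np.round(ray(s,(256,192)),3).tolist())
for q in ("charger_box","stapler","mug"):
  for r in manip.silhouettes(s,q)[:1]:print(q,r["conf"],r["box"])
```

```text
1.95 [0.4798394  0.07937024 0.31995284] [0.39661712 0.66929322 0.24813968] [[-0.986, 0.167, -0.001], [0.167, 0.986, 0.001], [0.001, 0.0, -1.0]]
[[0.4, 0.091, 0.462], [0.314, -0.062, -0.947]]
charger_box 0.86 [235.5, 100.3, 134.1, 131.2]
stapler 0.88 [443.9, 31.8, 57.0, 122.4]
mug 0.59 [389.7, 240.5, 95.4, 82.5]
```

View pics/w1.png

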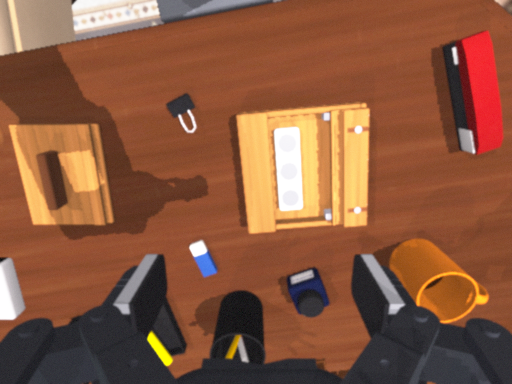

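Run:
```python
import cv2
w=cv2.imread("pics/w1.png")
cv2.imwrite("pics/wb.png",cv2.resize(w[95:243,226:386],None,fx=4,fy=4,interpolation=2))
cv2.imwrite("pics/wc.png",cv2.resize(w[115:235,0:125],None,fx=4,fy=4,interpolation=2))
```

```text
(no output)
```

View pics/wb.png

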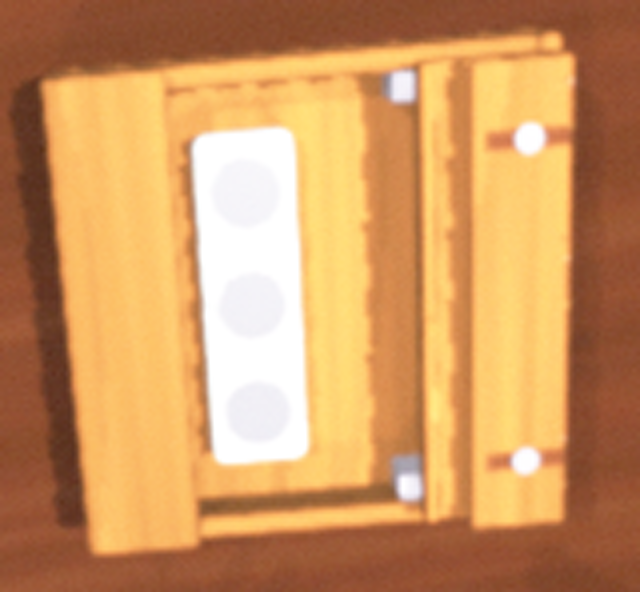

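View pics/wc.png

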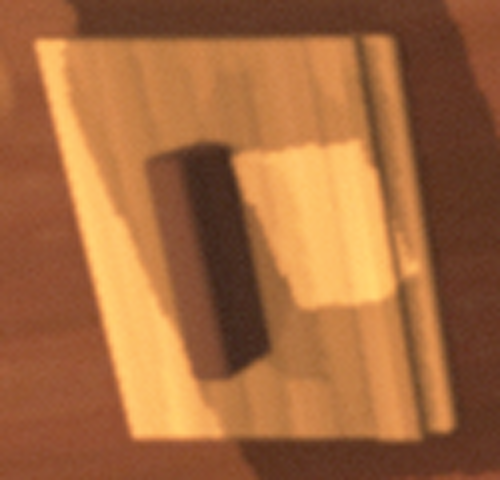

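The crops are clear. In the box crop, the bearer corners are at (44,80), (94,553), (163,72) and (200,546), and the lip edge runs from (471,58) to (472,528). In the board crop, the near edge runs from (35,38) to (132,438), the shoulder from (358,36) to (422,438), and the tongue is on the right.

Run:
```python
from h import *
from scipy.optimize import least_squares
s=manip.snapshot("wrist")
B=lambda u,v:np.array([226+u/4,95+v/4]); C=lambda u,v:np.array([u/4,115+v/4])
def fit(pts,x0,extra=0):
    def f(p):
        o=[]
        for (x,y,z,k,uv) in pts:
            c,sn=np.cos(p[2]),np.sin(p[2]);x=x+(p[3] if k else 0)
            o+=list(proj(s,[p[0]+c*x-sn*y,p[1]+sn*x+c*y,z])-uv)
        return o
    r=least_squares(f,x0,loss="soft_l1");print(np.round(r.x,4),"deg",np.degrees(r.x[2]).round(2),"res px",np.round(r.fun,1).tolist());return r.x
# which image row is +y? box +y = world -x
for p in ([.5,.1,.036],[.45,.1,.036]):print(proj(s,p))
h=.085
def box(g):return [(-h,g*h,.036,0,B(44,80)),(-h,-g*h,.036,0,B(94,553)),(-.045,g*h,.036,0,B(163,72)),(-.045,-g*h,.036,0,B(200,546)),
 (.046,g*.08,.048,1,B(471,58)),(.046,-g*.08,.048,1,B(472,528)),(.032,g*.08,.040,1,B(420,66)),(.032,-g*.08,.040,1,B(428,520))]
def brd(g):return [(-.055,g*.075,.012,0,C(35,38)),(-.055,-g*.075,.012,0,C(132,438)),(.055,g*.075,.012,0,C(358,36)),(.055,-g*.075,.012,0,C(422,438)),
 (.065,g*.075,.004,0,C(393,36)),(.065,-g*.075,.004,0,C(455,430)),(-.007,g*.04,.042,0,C(148,160)),(-.007,-g*.04,.042,0,C(200,378)),(.007,-g*.04,.042,0,C(228,378))]
g=-1
b=fit(box(g),[.51,.11,np.radians(85),0]);c=fit(brd(g),[.477,-.216,np.radians(80.5)])
for y in(-1,1):
    print("lip y",at_z(s,B(471 if y<0 else 472,58 if y<0 else 528),.048))
T=lambda p,v:[p[0]+np.cos(p[2])*v[0],p[1]+np.sin(p[2])*v[0]]
go([c[0],c[1],.12],tool(c[2]))
```

```text
[275.49724119 161.38546596]
[269.7655375  124.13709195]
[0.6771 0.1188 1.4392 0.0074] deg 82.46 res px [14.3, 205.2, -3.0, -10.7, 9.6, 206.5, -1.6, -9.8, -3.7, 210.9, 1.3, -0.7, -1.0, 205.7, 1.0, -0.8]
[ 0.5471 -0.2364  0.9927] deg 56.87 res px [4.7, 126.6, -0.4, -59.3, -6.4, 151.6, 2.5, -30.0, -6.6, 151.0, 3.1, -27.3, -0.6, 98.4, -1.9, -3.1, 1.2, 0.7]
lip y [0.44596797 0.19315985 0.048     ]
lip y [0.60561587 0.18032892 0.048     ]
t 2.15 n 10 shift(tool,mm) [-119.2 -302.2  199.7] rot deg [-1.000e-02 -6.000e-02  2.374e+01]
 per row shift [-0.0238 -0.0604  0.0399]  turn [-0.00e+00 -2.00e-05  6.59e-03]
```

Run:
```python
from h import *
from scipy.optimize import least_squares
s=manip.snapshot("wrist")
B=lambda u,v:np.array([226+u/4,95+v/4]); C=lambda u,v:np.array([u/4,115+v/4])
def fit(pts,x0):
    def f(p):
        o=[]
        for (x,y,z,k,uv) in pts:
            c,sn=np.cos(p[2]),np.sin(p[2]);x=x+(p[3] if k else 0)
            o+=list(proj(s,[p[0]+c*x-sn*y,p[1]+sn*x+c*y,z])-uv)
        return o
    r=least_squares(f,x0,loss="soft_l1");print(np.round(r.x,4),"deg",np.degrees(r.x[2]).round(2),"res px",np.round(r.fun,1).tolist());return r.x
h=.085;g=1
b=fit([(-h,g*h,.036,0,B(44,80)),(-h,-g*h,.036,0,B(94,553)),(-.045,g*h,.036,0,B(163,72)),(-.045,-g*h,.036,0,B(200,546)),
 (.046,g*.08,.048,1,B(471,58)),(.046,-g*.08,.048,1,B(472,528)),(.032,g*.08,.040,1,B(420,66)),(.032,-g*.08,.040,1,B(428,520))],[.51,.11,np.radians(85),0])
c=fit([(-.055,g*.075,.012,0,C(35,38)),(-.055,-g*.075,.012,0,C(132,438)),(.055,g*.075,.012,0,C(358,36)),(.055,-g*.075,.012,0,C(422,438)),
 (.065,g*.075,.004,0,C(393,36)),(.065,-g*.075,.004,0,C(455,430)),(-.007,g*.04,.042,0,C(148,160)),(-.007,-g*.04,.042,0,C(200,378)),(.007,-g*.04,.042,0,C(228,378))],[.477,-.216,np.radians(80.5)])
go([c[0],c[1],.12],tool(c[2]))
```

```text
[0.5225 0.1376 1.4937 0.0034] deg 85.58 res px [-0.8, -0.4, -0.4, 1.0, 0.5, -1.2, 0.6, 0.6, -0.1, 0.4, 0.2, 0.2, -0.0, -1.1, -0.1, 0.6]
[ 0.4775 -0.2097  1.4048] deg 80.49 res px [0.1, -0.4, -0.0, 0.1, -0.2, 0.2, 0.1, 0.1, 1.1, -0.5, 0.7, -0.0, -1.8, -1.1, -2.3, 1.0, 0.8, 1.0]
t 2.2 n 9 shift(tool,mm) [ -46.  -287.2  199.9] rot deg [ 0.   -0.04  0.14]
 per row shift [-0.0102 -0.0638  0.0444]  turn [ 0.e+00 -1.e-05  4.e-05]
```

servo_tool(
  commands=[-0.0102,-0.0638,0.0444,0,0,0,1,-0.0102,-0.0638,0.0444,0,0,0,1,-0.0102,-0.0638,0.0444,0,0,0,1,-0.0102,-0.0638,0.0444,0,0,0,1,-0.0102,-0.0638,0.0444,0,0,0,1,-0.0102,-0.0638,0.0444,0,0,0,1,-0.0102,-0.0638,0.0444,0,0,0,1,-0.0102,-0.0638,0.0444,0,0,0,1,-0.0102,-0.0638,0.0444,0,0,0,1,0,0,0,0,0,0,1,0,0,0,0,0,0,1],
)

```text
t: 3.12
tcp_pos: [0.4775, -0.2112, 0.119]
tool_rot: [0.084, 0.996, 0.001, -0.001]
force: [-0.1, 0.8, 1.0]
finger_gap: 0.998
gripper_force: 0.0
```

Run:
```python
from h import *
s=manip.snapshot("wrist");c=[.4775,-.2097,1.4048]
im=s["img"].copy()
def W(x,y,z):
    a,b=np.cos(c[2]),np.sin(c[2]);return [c[0]+a*x-b*y,c[1]+b*x+a*y,z]
for p in [(-.055,.075,.012),(-.055,-.075,.012),(.055,.075,.012),(.055,-.075,.012),(.007,.04,.042),(-.007,.04,.042),(.007,-.04,.042),(-.007,-.04,.042)]:
    q=proj(s,W(*p));print(p,q.round(1));cv2.drawMarker(im,tuple(int(round(v)) for v in q),(0,255,0),0,8)
save({"img":im},"w2");st=manip.sense();print(st["tcp_pos"],st["force"])
```

```text
(-0.055, 0.075, 0.012) [185.9  92.9]
(-0.055, -0.075, 0.012) [198.5 270.9]
(0.055, 0.075, 0.012) [335.6  92.5]
(0.055, -0.075, 0.012) [323.3 270.5]
(0.007, 0.04, 0.042) [271.5 147.6]
(-0.007, 0.04, 0.042) [250.9 147.6]
(0.007, -0.04, 0.042) [270.4 252.1]
(-0.007, -0.04, 0.042) [252.  252.1]
[ 0.47764678 -0.21013914  0.11989622] [ 0.33286708  0.20510211 -0.16024111]
```

View pics/w2.png

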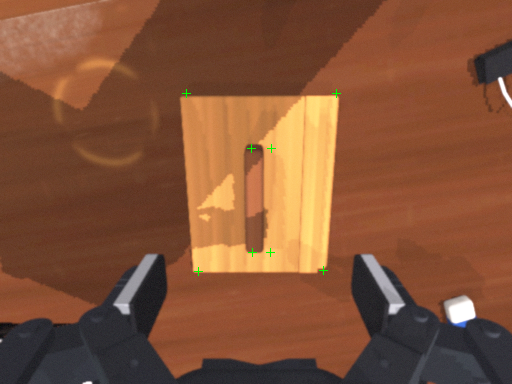

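The wrist view shows the bar at columns 245–263, rows 145–252. That is about 6 px (4 mm) left of the prediction and 2 px lower, which agrees with the top camera. I'll correct for it, descend and grip.

servo_tool(
  commands=[-0.0042,-0.0076,0.03,0,0,0,1,0,0,0.06,0,0,0,1,0,0,0.06,0,0,0,1,0,0,0.04,0,0,0,1,0,0,0.018,0,0,0,1,0,0,0,0,0,0,1,0,0,0,0,0,0,-1,0,0,0,0,0,0,-1,0,0,0,0,0,0,-1,0,0,0,0,0,0,-1,0,0,0,0,0,0,-1,0,0,0,0,0,0,-1],
  force=60,
)

```text
t: 4.17
tcp_pos: [0.4797, -0.2153, 0.0171]
tool_rot: [0.083, 0.997, -0.0, 0.001]
force: [-3.1, 2.7, 20.8]
finger_gap: 0.152
gripper_force: 60.2
```

servo_tool(
  commands=[0,0,0,0,0,0,-1,0,0,0,0,0,0,-1,0,0,0,0,0,0,-1],
)

```text
t: 4.42
tcp_pos: [0.4798, -0.2153, 0.0171]
tool_rot: [0.083, 0.997, -0.0, 0.001]
force: [-0.7, 0.3, 6.8]
finger_gap: 0.151
gripper_force: 60.0
```

servo_tool(
  commands=[0,0,-0.01,0,0,0,-1,0,0,-0.03,0,0,0,-1,0,0,-0.06,0,0,0,-1,0,0,-0.06,0,0,0,-1,0,0,-0.06,0,0,0,-1,0,0,-0.06,0,0,0,-1,0,0,-0.03,0,0,0,-1,0,0,0,0,0,0,-1,0,0,0,0,0,0,-1],
  force=80,
)

```text
t: 5.17
tcp_pos: [0.4793, -0.215, 0.1716]
tool_rot: [0.083, 0.997, -0.0, 0.0]
force: [0.6, 0.4, -2.2]
finger_gap: 0.147
gripper_force: 78.2
```

Run:
```python
from h import *
s=manip.snapshot("wrist");save(s,"w3");st=manip.sense();print(st["t"],st["tcp_pos"],st["force"],st["ft_torque"],st["gripper_force"],st["finger_gap"])
Rt=R.from_quat(st["tool_rot"]);print(Rt.as_matrix().round(3).tolist())
# board frame: x=tool y, z=-tool z, y=? 
M=Rt.as_matrix();Bx=M[:,1];Bz=-M[:,2];By=np.cross(Bz,Bx);o=st["tcp_pos"]-.0171*Bz
im=s["img"].copy()
for p in [(-.055,.075,.012),(-.055,-.075,.012),(.055,.075,.012),(.055,-.075,.012),(.007,.04,.042),(-.007,.04,.042)]:
    q=proj(s,o+p[0]*Bx+p[1]*By+p[2]*Bz);print(p,q.round(1));cv2.drawMarker(im,tuple(int(round(v)) for v in q),(0,255,0),0,8)
save({"img":im[20:384]},"w3")
```

```text
5.2167 [ 0.47851307 -0.21445226  0.1705021 ] [-0.20411053  0.07817426 -2.76038752] [-0.01774582  0.05664229 -0.02099926] 78.17823886871338 0.14912079486681398
[[-0.986, 0.165, -0.002], [0.165, 0.986, 0.001], [0.002, 0.001, -1.0]]
(-0.055, 0.075, 0.012) [135.   97.4]
(-0.055, -0.075, 0.012) [166.6 363.4]
(0.055, 0.075, 0.012) [386.1  97.1]
(0.055, -0.075, 0.012) [354.1 363.4]
(0.007, 0.04, 0.042) [278.9 195.3]
(-0.007, 0.04, 0.042) [242.6 195.4]
```

View pics/w3.png

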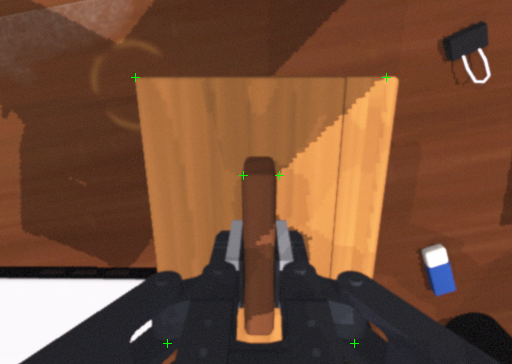

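The board is held square and matches the prediction within about 1–2 px. The bar's end face is at rows 177–192. Its weight reads about 2.5 N. Next: cross-check the box pose from the top camera and plan the tilted approach.

```bash
cat >> h.py <<'E'
BX=dict(o=np.array([.5225,.1376,0]),yaw=1.4937)
GZ=.0171  # tcp height in board frame
def box_axes():
    c,s=np.cos(BX["yaw"]),np.sin(BX["yaw"]);return np.array([c,s,0]),np.array([-s,c,0])
def tcp_for(u,h,th,v=0.):
    "tip at u,h (mm, nominal seat frame) tilt th -> TCP pos, R"
    ex,ey=box_axes();Rt=tool(BX["yaw"],th);xb=Rt.as_matrix()[:,1];zb=-Rt.as_matrix()[:,2]
    tip=BX["o"]+ex*(.046+u/1e3)+ey*v/1e3+[0,0,.036+h/1e3]
    return tip-.065*xb+(GZ-.0025)*zb,Rt
def state(pr=True):
    s=manip.sense();M=R.from_quat(s["tool_rot"]).as_matrix();ex,ey=box_axes()
    tip=s["tcp_pos"]+.065*M[:,1]+(GZ-.0025)*M[:,2];d=tip-BX["o"]-[0,0,.036]
    near=s["tcp_pos"]-.055*M[:,1]+GZ*M[:,2]
    th=np.arcsin(-M[2,1]);F=s["force"]
    print("t %.2f u %.2f h %.2f v %.2f th %.3f roll %.3f yawerr %.3f nearh %.1f | Fu %.1f Fv %.1f Fz %.1f grip %.0f"%(s["t"],d@ex*1e3-46,d[2]*1e3,d@ey*1e3,th,M[2,0],np.arctan2(M[1,1],M[0,1])-BX["yaw"],near[2]*1e3-36,F@ex,F@ey,F[2],s["gripper_force"]))
def goto(u,h,th,v=0.,n=None):
    state();p,Rt=tcp_for(u,h,th,v);go(p,Rt,n=n)
E
python3 - <<'E'
from h import *
s=manip.snapshot("top")
ex,ey=box_axes()
for a,b,uv in((-.085,-.085,(268,169.1)),(-.085,.085,(264.9,232.9))):print(BX["o"][:2]+(ex*a+ey*b)[:2],at_z(s,uv,.036)[:2])
goto(-25,90,.33)
goto(-25,20,.33)
E
```

```text
[0.60070081 0.04630579] [0.60218375 0.0379144 ]
[0.43120579 0.05939919] [0.43141398 0.05059635]
t 5.27 u -335.39 h 119.31 v 11.41 th -0.002 roll 0.003 yawerr -0.089 nearh 116.6 | Fu 0.0 Fv -0.7 Fz -2.9 grip 78
t 5.27 n 8 shift(tool,mm) [ 11.1 318.6   9.5] rot deg [19.   -1.02 -5.  ]
 per row shift [0.0028 0.0797 0.0024]  turn [ 0.0066  -0.00035 -0.00174]
t 5.27 u -335.39 h 119.31 v 11.41 th -0.002 roll 0.003 yawerr -0.089 nearh 116.6 | Fu 0.0 Fv -0.7 Fz -2.9 grip 78
t 5.27 n 8 shift(tool,mm) [ 10.9 318.5  79.5] rot deg [19.   -1.02 -5.  ]
 per row shift [0.0027 0.0796 0.0199]  turn [ 0.0066  -0.00035 -0.00174]
```

```bash
sed -i 's/\[.5225,.1376,0\]/[.522,.1306,0]/' h.py
python3 - <<'E'
from h import *
goto(-70,70,0)
E
```

```text
t 5.27 u -328.37 h 119.31 v 11.45 th -0.002 roll 0.003 yawerr -0.089 nearh 116.6 | Fu 0.0 Fv -0.7 Fz -2.9 grip 78
t 5.27 n 7 shift(tool,mm) [  5.6 258.6  49.6] rot deg [ 0.1  -0.18 -5.08]
 per row shift [0.0016 0.0739 0.0142]  turn [ 4.00e-05 -7.00e-05 -2.02e-03]
```

servo_tool(
  commands=[0.0011,0.0517,0.0099,0,0,0,-1,0.0011,0.0517,0.0099,0,0,0,-1,0.0011,0.0517,0.0099,0,0,0,-1,0.0011,0.0517,0.0099,0,0,0,-1,0.0011,0.0517,0.0099,0,0,0,-1,0.0011,0.0517,0.0099,0,0,0,-1,0.0011,0.0517,0.0099,0,0,0,-1,0.0011,0.0517,0.0099,0,0,0,-1,0.0011,0.0517,0.0099,0,0,-0.007,-1,0.0011,0.0517,0.0099,0,0,-0.007,-1,0,0,0,0,0,0,-1,0,0,0,0,0,0,-1],
)

```text
t: 6.27
tcp_pos: [0.5138, 0.0424, 0.1197]
tool_rot: [0.037, 0.999, 0.0, -0.002]
force: [-0.0, -0.2, -2.3]
finger_gap: 0.147
gripper_force: 78.5
```

servo_tool(
  commands=[0,0,0,0,0,0,-1,0,0,0,0,0,0,-1,0,0,0,0,0,0,-1,0,0,0,0,0,0,-1],
)

```text
t: 6.6
tcp_pos: [0.5155, 0.04, 0.1218]
tool_rot: [0.04, 0.999, -0.0, 0.0]
force: [-0.3, 0.1, -2.3]
finger_gap: 0.144
gripper_force: 78.5
```

Run:
```python
from h import *
state()
s=manip.snapshot("wrist");t=manip.snapshot("top");state()
ex,ey=box_axes()
im=s["img"].copy();tm=t["img"].copy()
for a,b,z in((-.085,.085,.036),(-.085,-.085,.036),(-.045,.085,.036),(-.045,-.085,.036),(.0494,.08,.048),(.0494,-.08,.048),(.0354,.08,.040),(.0354,-.08,.040)):
    p=BX["o"]+ex*a+ey*b+[0,0,z];q=proj(s,p);r=proj(t,p);print(a,b,q.round(1),r.round(1))
    cv2.drawMarker(im,tuple(int(round(v)) for v in q),(0,255,0),0,7)
c=tm[150:250,180:290];Q=np.vstack([im[:,112:],np.zeros((0,400,3),np.uint8)])
Q=np.hstack([Q,cv2.resize(c,(400,364),interpolation=2)[:364].copy() if 0 else cv2.copyMakeBorder(cv2.resize(c,(396,360),interpolation=2),0,24,0,4,0)])
save({"img":Q},"w4")
```

```text
t 6.60 u -71.80 h 71.19 v -0.67 th 0.000 roll -0.000 yawerr -0.002 nearh 68.7 | Fu 0.1 Fv 0.3 Fz -2.3 grip 79
t 6.70 u -71.56 h 71.34 v -0.66 th 0.000 roll -0.000 yawerr -0.002 nearh 68.9 | Fu 0.7 Fv -0.4 Fz -1.6 grip 79
-0.085 0.085 [267.7  77. ] [264.2 233.2]
-0.085 -0.085 [266.6 294.5] [267.5 169.8]
-0.045 0.085 [328.1  76.8] [249.1 232.4]
-0.045 -0.085 [314.8 294.3] [252.7 169.1]
0.0494 0.08 [481.   84.3] [213.1 228.4]
0.0494 -0.08 [437.4 298. ] [217.2 168.3]
0.0354 0.08 [451.6  84.3] [218.7 228.8]
0.0354 -0.08 [415.  291.9] [222.7 169.1]
```

View pics/w4.png

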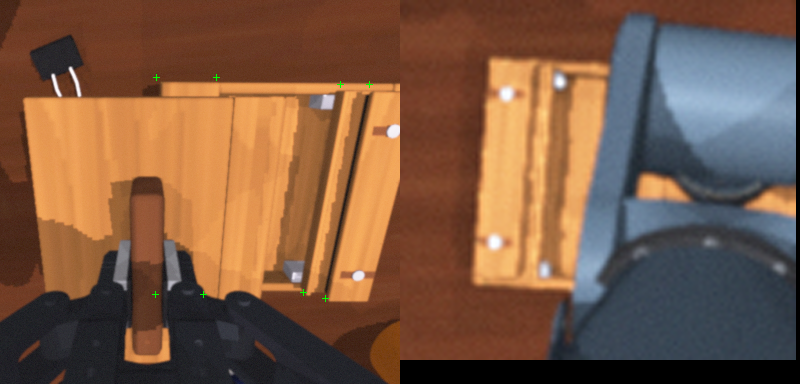

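The static wrist view shows the lip edge from (370,95) to (329,299) in the crop, and the bearer corner at (161,82). Those are within 2–4 mm of the model, and the top view agrees. The box needs about a 2 mm shift in world x. I expect the lip at u≈+3. Now I'll tilt and approach to feel for it.

```bash
sed -i 's/\[.522,.1306,0\]/[.524,.1306,0]/' h.py
python3 - <<'E'
from h import *
goto(-20,11,.33,n=6)
E
```

```text
t 6.70 u -71.72 h 71.34 v 1.33 th 0.000 roll -0.000 yawerr -0.002 nearh 68.9 | Fu 0.7 Fv -0.4 Fz -1.6 grip 79
t 6.7 n 6 shift(tool,mm) [-1.3 60.  40.1] rot deg [18.9  -0.   -0.11]
 per row shift [-0.0004  0.02    0.0134]  turn [ 8.75e-03 -0.00e+00 -5.00e-05]
```

servo_tool(
  commands=[0,0.01,0,0.0105,0,0,-1,0,0.01,0,0.0105,0,0,-1,0,0,0,0.0105,0,0,-1,0,0,0,0.0105,0,0,-1,0,0,0,0.0105,0,0,-1,0,0,0,0,0,0,-1,0,0,0,0,0,0,-1,0,0,0,0,0,0,-1],
)

```text
t: 7.37
tcp_pos: [0.5162, 0.0508, 0.1215]
tool_rot: [0.039, 0.986, -0.163, -0.006]
force: [0.0, 0.4, -2.2]
finger_gap: 0.148
gripper_force: 78.7
```

Run:
```python
from h import *
goto(-20,11,.33)
```

```text
t 7.37 u -69.38 h 50.75 v 1.55 th 0.328 roll 0.000 yawerr -0.001 nearh 87.1 | Fu 0.4 Fv 0.0 Fz -2.2 grip 79
t 7.37 n 2 shift(tool,mm) [-1.6 59.6 21.6] rot deg [ 0.09 -0.02 -0.05]
 per row shift [-0.0016  0.0596  0.0216]  turn [ 1.3e-04 -3.0e-05 -7.0e-05]
```

servo_tool(
  commands=[-0.0008,0.02,0.0072,0,0,0,-1,-0.0008,0.02,0.0072,0,0,0,-1,-0.0008,0.02,0.0072,0,0,0,-1,-0.0008,0.02,0.0072,0,0,0,-1,0,0.02,0.0072,0,0,0,-1,0,0.019,0.0072,0,0,0,-1,0,0,0,0,0,0,-1,0,0,0,0,0,0,-1,0,0,0,0,0,0,-1,0,0,0,0,0,0,-1],
)

```text
t: 8.2
tcp_pos: [0.5218, 0.0998, 0.082]
tool_rot: [0.038, 0.986, -0.164, -0.006]
force: [0.5, -0.1, -1.9]
finger_gap: 0.151
gripper_force: 78.7
```

Run:
```python
from h import *
goto(-8,9.5,.33)
_,Rt=tcp_for(0,0,.33);print("1mm u ->",np.round(Rt.inv().apply(box_axes()[0])*.002,5),"1mm up ->",np.round(Rt.inv().apply([0,0,1])*.002,5))
```

```text
t 8.20 u -20.15 h 11.16 v -0.23 th 0.330 roll -0.000 yawerr -0.001 nearh 47.7 | Fu -0.1 Fv -0.6 Fz -1.9 grip 79
t 8.2 n 1 shift(tool,mm) [ 0.2 12.  -2.4] rot deg [ 0.    0.01 -0.04]
 per row shift [ 0.0004  0.0241 -0.0047]  turn [ 0.0e+00  2.0e-05 -1.2e-04]
1mm u -> [-0.       0.00189 -0.00065] 1mm up -> [-0.      -0.00065 -0.00189]
```

servo_tool(
  commands=[0,0.004,-0.0008,0,0,0,-1,0,0.004,-0.0008,0,0,0,-1,0,0.004,-0.0008,0,0,0,-1,0,0.004,-0.0008,0,0,0,-1,0,0.004,-0.0008,0,0,0,-1,0,0.004,-0.0008,0,0,0,-1,0,0.0019,-0.0007,0,0,0,-1,0,0.0019,-0.0006,0,0,0,-1,0,0,0,0,0,0,-1,0,0,0,0,0,0,-1],
)

```text
t: 9.03
tcp_pos: [0.5227, 0.1141, 0.0801]
tool_rot: [0.038, 0.986, -0.164, -0.006]
force: [-0.6, 0.1, -1.9]
finger_gap: 0.149
gripper_force: 78.7
```

```bash
python3 -c "
from h import *
state()"
```

```text
t 9.03 u -5.78 h 9.25 v -0.02 th 0.330 roll 0.000 yawerr -0.000 nearh 45.8 | Fu 0.1 Fv 0.6 Fz -1.9 grip 79
```

servo_tool(
  commands=[0,0.0019,-0.0007,0,0,0,-1,0,0.0019,-0.0006,0,0,0,-1,0,0,0,0,0,0,-1,0,0,0,0,0,0,-1],
)

```text
t: 9.37
tcp_pos: [0.5229, 0.1161, 0.0802]
tool_rot: [0.038, 0.986, -0.164, -0.006]
force: [-0.3, 0.9, -2.2]
finger_gap: 0.148
gripper_force: 78.7
```

```bash
python3 -c "
from h import *
state()"
```

```text
t 9.37 u -3.76 h 9.30 v -0.08 th 0.330 roll -0.000 yawerr -0.001 nearh 45.8 | Fu 0.9 Fv 0.4 Fz -2.2 grip 79
```

servo_tool(
  commands=[0,0.0019,-0.0007,0,0,0,-1,0,0.0019,-0.0006,0,0,0,-1,0,0,0,0,0,0,-1,0,0,0,0,0,0,-1],
)

```text
t: 9.7
tcp_pos: [0.5231, 0.1182, 0.0802]
tool_rot: [0.038, 0.986, -0.164, -0.006]
force: [-0.8, 0.3, -2.4]
finger_gap: 0.148
gripper_force: 78.7
```

```bash
python3 -c "
from h import *
state()"
```

```text
t 9.70 u -1.71 h 9.29 v -0.08 th 0.330 roll -0.000 yawerr -0.000 nearh 45.8 | Fu 0.2 Fv 0.8 Fz -2.4 grip 79
```

servo_tool(
  commands=[0,0.0019,-0.0007,0,0,0,-1,0,0.0019,-0.0006,0,0,0,-1,0,0,0,0,0,0,-1,0,0,0,0,0,0,-1],
)

```text
t: 10.03
tcp_pos: [0.5233, 0.1202, 0.0802]
tool_rot: [0.038, 0.986, -0.164, -0.006]
force: [-0.0, 1.1, -2.2]
finger_gap: 0.144
gripper_force: 78.7
```

servo_tool(
  commands=[0,0.0019,-0.0007,0,0,0,-1,0,0,0,0,0,0,-1,0,0,0,0,0,0,-1],
)

```text
t: 10.28
tcp_pos: [0.5233, 0.1211, 0.0802]
tool_rot: [0.038, 0.986, -0.164, -0.006]
force: [-0.5, -0.0, -2.5]
finger_gap: 0.15
gripper_force: 78.7
```

```bash
python3 -c "
from h import *
state()"
```

```text
t 10.28 u 1.27 h 9.32 v -0.10 th 0.330 roll -0.000 yawerr -0.001 nearh 45.8 | Fu -0.1 Fv 0.5 Fz -2.5 grip 79
```

servo_tool(
  commands=[0,0.0019,-0.0006,0,0,0,-1,0,0,0,0,0,0,-1,0,0,0,0,0,0,-1],
)

```text
t: 10.53
tcp_pos: [0.5234, 0.1221, 0.0802]
tool_rot: [0.038, 0.986, -0.164, -0.006]
force: [-0.2, -0.3, -3.8]
finger_gap: 0.145
gripper_force: 78.7
```

```bash
python3 -c "
from h import *
state()"
```

```text
t 10.53 u 2.28 h 9.28 v -0.07 th 0.330 roll -0.000 yawerr -0.000 nearh 45.8 | Fu -0.3 Fv 0.1 Fz -3.8 grip 79
```

servo_tool(
  commands=[0,0.0019,-0.0006,0,0,0,-1,0,0,0,0,0,0,-1,0,0,0,0,0,0,-1],
)

```text
t: 10.78
tcp_pos: [0.5235, 0.1231, 0.0801]
tool_rot: [0.038, 0.986, -0.164, -0.006]
force: [-0.1, -0.0, -1.3]
finger_gap: 0.149
gripper_force: 78.7
```

servo_tool(
  commands=[0,0.0019,-0.0006,0,0,0,-1,0,0,0,0,0,0,-1,0,0,0,0,0,0,-1],
)

```text
t: 11.03
tcp_pos: [0.5236, 0.1241, 0.0801]
tool_rot: [0.038, 0.986, -0.164, -0.006]
force: [0.3, 0.0, -2.2]
finger_gap: 0.147
gripper_force: 78.7
```

```bash
python3 -c "
from h import *
state()"
```

```text
t 11.03 u 4.25 h 9.26 v -0.09 th 0.330 roll -0.000 yawerr -0.001 nearh 45.8 | Fu 0.1 Fv -0.3 Fz -2.2 grip 79
```

servo_tool(
  commands=[0,0.0019,-0.0006,0,0,0,-1,0,0,0,0,0,0,-1,0,0,0,0,0,0,-1],
)

```text
t: 11.28
tcp_pos: [0.5236, 0.1251, 0.0801]
tool_rot: [0.038, 0.986, -0.164, -0.006]
force: [-0.3, -0.6, -2.1]
finger_gap: 0.145
gripper_force: 78.7
```

servo_tool(
  commands=[0,0.0019,-0.0006,0,0,0,-1,0,0,0,0,0,0,-1,0,0,0,0,0,0,-1],
)

```text
t: 11.53
tcp_pos: [0.5237, 0.1261, 0.0801]
tool_rot: [0.038, 0.986, -0.164, -0.006]
force: [-0.4, -0.2, -2.6]
finger_gap: 0.148
gripper_force: 78.7
```

```bash
python3 -c "
from h import *
state()
s=manip.snapshot('side');save(s,'sd')
c=s['img'][150:250,170:300];cv2.imwrite('pics/sd.png',cv2.resize(c[:,:,::-1],None,fx=6,fy=6,interpolation=2))
ex,ey=box_axes()
for a,b,z in((.046,-.08,.048),(.046,.08,.048),(-.085,-.085,.036),(-.085,.085,.036)):print((proj(s,BX['o']+ex*a+ey*b+[0,0,z])-[170,150])*6)
"
```

```text
t 11.53 u 6.28 h 9.19 v -0.08 th 0.330 roll -0.000 yawerr -0.000 nearh 45.7 | Fu -0.3 Fv 0.4 Fz -2.6 grip 79
[495.48011212 154.24219028]
[131.2833095  261.08300045]
[660.79668832 341.65444403]
[249.32009379 476.60764629]
```

View pics/sd.png

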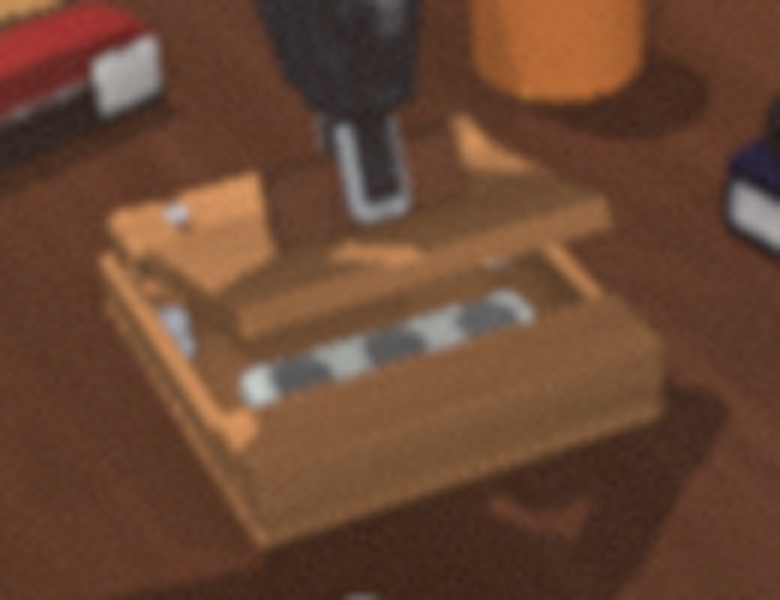

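The side view puts the bearer corners at (248,470) and (662,345), which matches the model. The tongue is just at the rail. I'll keep feeling inwards.

servo_tool(
  commands=[0,0.0019,-0.0006,0,0,0,-1,0,0,0,0,0,0,-1,0,0,0,0,0,0,-1],
)

```text
t: 11.83
tcp_pos: [0.5236, 0.1268, 0.0801]
tool_rot: [0.038, 0.986, -0.164, -0.007]
force: [-0.2, -1.7, -2.2]
finger_gap: 0.143
gripper_force: 78.7
```

servo_tool(
  commands=[0,0.0019,-0.0006,0,0,0,-1,0,0,0,0,0,0,-1,0,0,0,0,0,0,-1],
)

```text
t: 12.08
tcp_pos: [0.5235, 0.1272, 0.0802]
tool_rot: [0.038, 0.986, -0.165, -0.007]
force: [-1.1, -5.4, -0.8]
finger_gap: 0.146
gripper_force: 78.8
```

```bash
python3 -c "
from h import *
state()"
```

```text
t 12.08 u 7.28 h 9.21 v 0.23 th 0.332 roll 0.001 yawerr -0.001 nearh 45.9 | Fu -5.4 Fv 0.7 Fz -0.8 grip 79
```

Contact: the lip edge is at tip u≈6.9. Now back off and drop into the gap.

servo_tool(
  commands=[0,-0.0028,0.001,0,0,0,-1,0,-0.0028,0.001,0,0,0,-1,0,-0.0028,0.001,0,0,0,-1,0,0,0,0,0,0,-1,0,0.0008,0.0023,0,0,0,-1,0,0.0008,0.0023,0,0,0,-1,0,0.0008,0.0023,0,0,0,-1,0,0,0,0,0,0,-1,0,0,0,0,0,0,-1],
)

```text
t: 12.83
tcp_pos: [0.5234, 0.1237, 0.0761]
tool_rot: [0.038, 0.986, -0.164, -0.006]
force: [-0.1, -0.5, -2.7]
finger_gap: 0.142
gripper_force: 78.8
```

```bash
python3 -c "
from h import *
state()"
```

```text
t 12.83 u 3.83 h 5.26 v 0.01 th 0.330 roll 0.000 yawerr -0.000 nearh 41.8 | Fu -0.5 Fv 0.1 Fz -2.7 grip 79
```

servo_tool(
  commands=[0,0.0022,0.0002,0,0,0,-1,0,0.0022,0.0002,0,0,0,-1,0,0.0022,0.0002,0,0,0,-1,0,0,0,0,0,0,-1,0,0,0,0,0,0,-1],
)

```text
t: 13.25
tcp_pos: [0.5237, 0.1268, 0.0749]
tool_rot: [0.038, 0.986, -0.164, -0.006]
force: [0.3, -0.1, -1.2]
finger_gap: 0.145
gripper_force: 78.8
```

```bash
python3 -c "
from h import *
state()"
```

```text
t 13.25 u 6.91 h 4.05 v -0.06 th 0.330 roll 0.000 yawerr -0.000 nearh 40.5 | Fu -0.1 Fv -0.3 Fz -1.2 grip 79
```

servo_tool(
  commands=[0,0.0023,0.0003,0,0,0,-1,0,0.0023,0.0003,0,0,0,-1,0,0,0,0,0,0,-1,0,0,0,0,0,0,-1],
)

```text
t: 13.58
tcp_pos: [0.5239, 0.1287, 0.0739]
tool_rot: [0.038, 0.986, -0.164, -0.006]
force: [0.8, -0.8, -1.9]
finger_gap: 0.15
gripper_force: 78.7
```

```bash
python3 -c "
from h import *
state()"
```

```text
t 13.58 u 8.88 h 3.02 v -0.04 th 0.330 roll 0.000 yawerr -0.000 nearh 39.5 | Fu -0.7 Fv -0.9 Fz -1.9 grip 79
```

```bash
cat >> h.py <<'E'
L=6.85
def inc(a,b,n):
    "rows from commanded (u_rel,h,th) a to b in n rows"
    P=[tcp_for(L+x[0],x[1],x[2]) for x in np.linspace(a,b,n+1)]
    for (p,r),(q,s) in zip(P,P[1:]):
        print(np.round(r.inv().apply(q-p)/.5,4).tolist(),np.round(np.degrees((r.inv()*s).as_rotvec()[0])/360,5))
E
python3 -c "
from h import *
inc((2,3,.33),(4.5,2.7,.30),3);inc((4.5,2.7,.3),(6.5,2.6,.24),4);inc((6.5,2.6,.24),(7.5,2.6,.17),4)"
```

```text
[-0.0, 0.0014, 0.001] -0.00159
[-0.0, 0.0014, 0.001] -0.00159
[0.0, 0.0014, 0.001] -0.00159
[-0.0, 0.0005, 0.0017] -0.00239
[0.0, 0.0006, 0.0017] -0.00239
[-0.0, 0.0006, 0.0017] -0.00239
[0.0, 0.0006, 0.0017] -0.00239
[-0.0, -0.0, 0.0022] -0.00279
[0.0, -0.0, 0.0022] -0.00279
[-0.0, -0.0, 0.0022] -0.00279
[0.0, 0.0, 0.0022] -0.00279
```

servo_tool(
  commands=[0,0.0014,0.001,-0.0016,0,0,-1,0,0.0014,0.001,-0.0016,0,0,-1,0,0.0014,0.001,-0.0016,0,0,-1,0,0,0,0,0,0,-1,0,0,0,0,0,0,-1],
)

```text
t: 14.0
tcp_pos: [0.5239, 0.1298, 0.0719]
tool_rot: [0.039, 0.988, -0.149, -0.006]
force: [-0.4, -1.3, -1.4]
finger_gap: 0.141
gripper_force: 78.8
```

```bash
python3 -c "
from h import *
state()"
```

```text
t 14.00 u 10.94 h 2.77 v 0.02 th 0.300 roll 0.000 yawerr -0.001 nearh 35.8 | Fu -1.4 Fv 0.3 Fz -1.4 grip 79
```

servo_tool(
  commands=[0,0.0005,0.0017,-0.0024,0,0,-1,0,0.0006,0.0017,-0.0024,0,0,-1,0,0,0,0,0,0,-1,0,0,0,0,0,0,-1],
)

```text
t: 14.33
tcp_pos: [0.5239, 0.1298, 0.0701]
tool_rot: [0.039, 0.99, -0.134, -0.005]
force: [-1.0, -2.2, -0.7]
finger_gap: 0.148
gripper_force: 78.8
```

```bash
python3 -c "
from h import *
state()"
```

```text
t 14.33 u 11.94 h 2.74 v -0.01 th 0.270 roll 0.000 yawerr -0.001 nearh 32.3 | Fu -2.2 Fv 0.8 Fz -0.7 grip 79
```

The seal force matches: about 3 mm in reads 2.2 N. Continue pushing in while lowering.

servo_tool(
  commands=[0,0.0006,0.0017,-0.0024,0,0,-1,0,0.0006,0.0017,-0.0024,0,0,-1,0,0,0,0,0,0,-1,0,0,0,0,0,0,-1],
)

```text
t: 14.67
tcp_pos: [0.5239, 0.1301, 0.0683]
tool_rot: [0.039, 0.992, -0.119, -0.005]
force: [-1.6, -3.0, -0.9]
finger_gap: 0.144
gripper_force: 79.0
```

```bash
python3 -c "
from h import *
state()"
```

```text
t 14.67 u 13.22 h 2.75 v 0.01 th 0.239 roll 0.000 yawerr -0.001 nearh 28.8 | Fu -3.1 Fv 1.4 Fz -0.9 grip 79
```

servo_tool(
  commands=[0,0.0004,0.0021,-0.0028,0,0,-1,0,0.0004,0.0021,-0.0028,0,0,-1,0,0,0,0,0,0,-1,0,0,0,0,0,0,-1],
)

```text
t: 15.0
tcp_pos: [0.5238, 0.1298, 0.066]
tool_rot: [0.039, 0.994, -0.102, -0.004]
force: [-1.0, -2.9, -0.4]
finger_gap: 0.148
gripper_force: 78.9
```

```bash
python3 -c "
from h import *
state()
inc((7.5,2.6,.2),(8,2.6,.02),9)"
```

```text
t 15.00 u 13.90 h 2.56 v 0.05 th 0.204 roll 0.000 yawerr -0.001 nearh 24.5 | Fu -3.0 Fv 0.8 Fz -0.4 grip 79
[0.0, -0.0004, 0.0026] -0.00318
[-0.0, -0.0004, 0.0026] -0.00318
[0.0, -0.0004, 0.0026] -0.00318
[-0.0, -0.0004, 0.0026] -0.00318
[-0.0, -0.0004, 0.0026] -0.00318
[0.0, -0.0004, 0.0026] -0.00318
[0.0, -0.0004, 0.0026] -0.00318
[-0.0, -0.0004, 0.0026] -0.00318
[0.0, -0.0004, 0.0026] -0.00318
```

servo_tool(
  commands=[0,0.0002,0.0025,-0.0032,0,0,-1,0,0.0002,0.0025,-0.0032,0,0,-1,0,0.0001,0.0026,-0.0032,0,0,-1,0,0,0,0,0,0,-1,0,0,0,0,0,0,-1],
)

```text
t: 15.42
tcp_pos: [0.5238, 0.1294, 0.0623]
tool_rot: [0.039, 0.997, -0.072, -0.003]
force: [-1.1, -5.2, -0.5]
finger_gap: 0.148
gripper_force: 79.0
```

```bash
python3 -c "
from h import *
state()"
```

```text
t 15.42 u 14.97 h 2.50 v 0.04 th 0.144 roll 0.001 yawerr -0.001 nearh 17.3 | Fu -5.3 Fv 0.7 Fz -0.5 grip 79
```

servo_tool(
  commands=[0,-0.0004,0.0026,-0.0032,0,0,-1,0,-0.0004,0.0026,-0.0032,0,0,-1,0,0,0,0,0,0,-1,0,0,0,0,0,0,-1],
)

```text
t: 15.75
tcp_pos: [0.5238, 0.1288, 0.0597]
tool_rot: [0.039, 0.998, -0.052, -0.002]
force: [-1.9, -4.5, -0.5]
finger_gap: 0.145
gripper_force: 78.9
```

```bash
python3 -c "
from h import *
state()"
```

```text
t 15.75 u 15.31 h 2.45 v 0.07 th 0.104 roll 0.000 yawerr -0.001 nearh 12.5 | Fu -4.6 Fv 1.5 Fz -0.5 grip 79
```

servo_tool(
  commands=[0,-0.0004,0.0026,-0.0032,0,0,-1,0,-0.0004,0.0026,-0.0032,0,0,-1,0,0,0,0,0,0,-1,0,0,0,0,0,0,-1],
)

```text
t: 16.08
tcp_pos: [0.5238, 0.1283, 0.0572]
tool_rot: [0.039, 0.999, -0.032, -0.001]
force: [-1.8, -4.6, -1.7]
finger_gap: 0.143
gripper_force: 79.0
```

```bash
python3 -c "
from h import *
state()"
```

```text
t 16.08 u 15.66 h 2.48 v 0.05 th 0.064 roll 0.000 yawerr -0.000 nearh 7.7 | Fu -4.7 Fv 1.4 Fz -1.7 grip 79
```

servo_tool(
  commands=[0,-0.0005,0.0026,-0.0032,0,0,-1,0,-0.0005,0.0026,-0.0032,0,0,-1,0,0,0,0,0,0,-1,0,0,0,0,0,0,-1],
)

```text
t: 16.42
tcp_pos: [0.5237, 0.1277, 0.0547]
tool_rot: [0.039, 0.999, -0.012, -0.001]
force: [-2.0, -5.2, -0.1]
finger_gap: 0.143
gripper_force: 79.1
```

```bash
python3 -c "
from h import *
state()"
```

```text
t 16.42 u 15.76 h 2.54 v 0.07 th 0.024 roll 0.000 yawerr -0.000 nearh 2.9 | Fu -5.4 Fv 1.6 Fz -0.1 grip 79
```

servo_tool(
  commands=[0,-0.0003,0.0016,-0.0019,0,0,-1,0,-0.0003,0.0016,-0.0019,0,0,-1,0,0,0,0,0,0,-1,0,0,0,0,0,0,-1],
)

```text
t: 16.75
tcp_pos: [0.5237, 0.1275, 0.0532]
tool_rot: [0.039, 0.999, -0.0, -0.0]
force: [-2.9, -6.2, 0.9]
finger_gap: 0.149
gripper_force: 79.2
```

```bash
python3 -c "
from h import *
state()"
```

```text
t 16.75 u 15.85 h 2.63 v 0.04 th 0.000 roll 0.000 yawerr 0.000 nearh 0.2 | Fu -6.4 Fv 2.4 Fz 0.9 grip 79
```

servo_tool(
  commands=[0,0,0.0008,0,0,0,-1,0,0,0,0,0,0,-1,0,0,0,0,0,0,-1],
)

```text
t: 17.0
tcp_pos: [0.5237, 0.1275, 0.0532]
tool_rot: [0.038, 0.999, -0.0, 0.0]
force: [-3.3, -5.7, 3.1]
finger_gap: 0.146
gripper_force: 79.6
```

servo_tool(
  commands=[0,-0.0015,0,0,0,0,-1,0,-0.0015,0,0,0,0,-1,0,-0.001,0,0,0,0,-1,0,0,0,0,0,0,-1,0,0,0,0,0,0,-1],
)

```text
t: 17.42
tcp_pos: [0.5237, 0.1264, 0.0532]
tool_rot: [0.039, 0.999, 0.001, 0.0]
force: [-3.4, 0.2, 5.0]
finger_gap: 0.147
gripper_force: 80.0
```

```bash
python3 -c "
from h import *
state()"
```

```text
t 17.42 u 14.77 h 2.68 v -0.09 th -0.001 roll -0.001 yawerr -0.000 nearh 0.0 | Fu -0.0 Fv 3.4 Fz 5.0 grip 80
```

Flat and locked. Release and lift.

servo_tool(
  commands=[0,0,-0.0008,0,0,0,-0.6,0,0,0,0,0,0,-0.4,0,0,0,0,0,0,0,0,0,0,0,0,0,0.4,0,0,0,0,0,0,0.6,0,0,0,0,0,0,0.6,0,0,0,0,0,0,0.6,0,0,-0.02,0,0,0,0.6,0,0,-0.04,0,0,0,0.6,0,0,-0.06,0,0,0,0.6,0,0,-0.06,0,0,0,0.6,0,0,-0.06,0,0,0,0.6],
)

```text
t: 18.42
tcp_pos: [0.5233, 0.1254, 0.1748]
tool_rot: [0.039, 0.999, 0.0, -0.0]
force: [-0.1, -1.1, -0.4]
finger_gap: 0.799
gripper_force: 0.0
```

Run:
```python
from h import *
state();s=manip.snapshot("side");w=manip.snapshot("wrist")
a=cv2.resize(s["img"][150:250,170:300],(400,308),interpolation=2)
b=cv2.resize(w["img"],(400,300));save({"img":np.vstack([a,b])[:600]},"end")
```

```text
t 18.42 u 13.77 h 124.28 v 0.30 th -0.001 roll 0.000 yawerr -0.001 nearh 121.7 | Fu -1.1 Fv 0.0 Fz -0.4 grip 0
```

View pics/end.png

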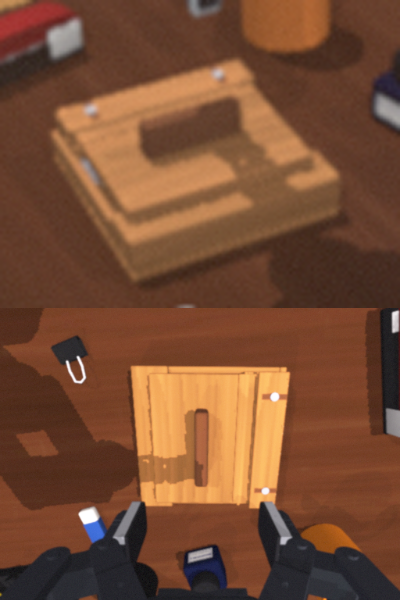

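The board lies flat on the bearer with its shoulder at the rail and is centred within about 2 mm. In the bottom view, board rows run 374–503 and rail rows 372–508. The fingers are clear and the bystanders are in place.

```bash
python3 -c "
from station import manip
print(manip.sign_off())"
```

```text
the job is handed in; nothing more can be done
None
```

I fitted the cover board and handed the job in: it lies flat on the box with its tongue under the lip, centred to about 2 mm by the last picture. It is released with the gripper clear, and no verdict came back. It took about 18 s of the 61 s allowed, with about 6 N at the wrist while joining and no sign of the bystanders having moved.

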